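# Push a marble blank under the spring hold-down flap

### The arm

A 6-joint arm with a two-finger parallel gripper is mounted at the origin on the work surface. World frame = base frame: x ahead of the robot, y to its left, z up, the work surface at z = 0. Lengths are in m, angles in rad, forces in N, time in s.
With the tool pointing down it reaches from about 0.425 to 0.95 m from the base axis. Payload 3.5 kg.
Tool frame: the origin (TCP) lies on the centre line of the jaws, within the pads' length; the fingertips stand 17 mm ahead of it and the grasp point (between the pads) lies 2 mm behind it; z points along the fingers, y is the line along which they close (so a half turn about z gives the same grasp; the last joint's range is limited). The gripper opens to 85 mm and grips with 20 to 120 N. Pads are 22 mm wide; open, the fingers measure 114 mm over their backs; the gripper's body (76 mm by 85 mm) begins 54 mm behind the grasp point. The pads swing forward as they close: fully open they stand 13 mm farther back than shut.
Start: joints at [-1.28, 0.286, 1.577, -0, 1.279, -0.15], TCP at [0.288, -0.61, 0.248] pointing down, gripper open.
Joint ranges: [-2.77, 2.77], [-0.9, 2.22], [0.21, 2.48], [-1.53, 4.67], [0.24, 2.81], [-2.84, 2.84]. Speed limits (rad/s): [2.79, 2.79, 3.14, 3.14, 3.14, 3.14].

### API

Orientations are given as a unit quaternion [x, y, z, w].
In Python, from plant import ctrl gives the robot as it stands. The module is installed in compiled form; this text tells all that it offers.
- The arm moves only by the tool drive_tool, never from a script. Its argument "moves" is a list of rows, each a list of 3 entries, a list of its own where there are three numbers: the turn, a rotation vector about the tool's x, y, z in rad, then the shift along the tool's x, y, z in m, then the finger opening in m, from 0 to 0.0854. A call has 1 to 5 rows; each row shifts and turns the commanded pose from where the row before left it, along the tool's axes as they then stand; what a row does not reach is not made up. A row lasts 1/8 s, in which the tool goes at most 62.5 mm and 10.7 degrees, less where a joint would pass 70% of its speed; a pose out of reach is approached as far as the arm can. A call with a gripper value outside its range is refused whole. The fingers move at their own pace and stop on an object; "grip_force" is the grip in N (left out, the last holds). Time passes only in rows, so rows that do not move let the fingers close. It gives the time, the measured TCP pose, the force, the opening and the grip force at its end, in the units of the state.
- ctrl.get_state(): the state, without advancing time (a new reading comes with each control period).
- ctrl.read_camera(name): name is "side" or "top"; returns a dict with "image" (420x560x3 uint8, red, green, blue), "fx", "fy", "cx", "cy" (pixels), "dist" ([k1, k2, p1, p2, k3] as OpenCV has them; the pictures are not rectified), "R" (3x3) and "t" (3): a world point X has camera coordinates R X + t. Camera axes: x right, y down, z forward; pixel columns grow to the right and rows downward; lengths in m; the calibration is good to about 2 mm. A picture is of the moment at which its call begins. There is no depth.
- ctrl.sign_off(): hands the job in; it is judged then, once.
The state is a dict: "time": time; "qpos": joint angles; "dq": joint speeds; "joint_efforts": joint torques, N m; "eef_pos": TCP position; "tcp_rot": TCP orientation; "contact_force": force on the tool from outside, world axes, zero at the start; "wrist_torque": the same for the moment, N m; "opening": opening from 0.0 (shut) to 1.0 (fully open); "finger_force": force on a finger pad.
Only numpy, scipy, OpenCV 4.12 (cv2) and the standard library are available. Lean on these libraries where they do the work, as an engineer would, in place of code of your own. Each camera call takes 0.05 s, during which the arm holds its last target. There are 200 camera calls.

### The job

Press the long bar of the gluing jig down with one fingertip so that its spring flap stands open, and while that finger keeps the flap open, use the other finger to push the marble blank along the jig and under the flap until it is fully home and square against the back stop. Then let go of the bar so that the flap closes onto the blank, and move clear. Only push the blank, never lift it off the jig, and leave everything else on the table where it is.

Things in the scene. Friction and masses are not known exactly. Their poses are not given: they have to be found in the camera images.
- jig: plywood hold-down jig fixed to the table. Origin on the table, centred across its channel, in the plane of the channel's mouth (front end of the flap); x is the direction in which the blank is pushed, y points to the side with the press bar, z up. Base board 6 mm thick, x -150 to 75, y -49 to 42 mm. Positions below are in this frame, mm
- mouth (a point): middle of the channel's mouth, on the board's top: 0, 0, 6; axes as the jig's. The channel is 66 wide (y -33 to 33), x 0 to 55, between a fence at -y, 16 high above the board, and a rail at +y, 32 high. Flared guides 16 high widen it from the mouth back to x -41, where it is about 81 wide
- stop_face (a point): foot of the back stop's face, on the board's top: 55, 0, 6; axes as the jig's. The stop is 20 mm high. The blank is home when its front end meets this face
- hinge_line (a point): point on the flap's hinge line: 0, 35, 42; axes as the jig's. The hinge rod, 8 mm thick, runs along the jig's x from x -185 to 50, on a post at its -x end
- flap (a joint): angle of the spring flap, rad: 0 shut (as at the start), stop at 1.0, more is more open; it falls shut by itself. The blank passes under it above 0.5; closed onto the blank it reads about 0.4. The bar needs about 2 N at first, 6 N wide open. Pushing against the flap's lip does not open it
- lip_edge (a point): middle of the lower edge of the flap's downturned lip. The flap is a grey metal panel on the -y side of the hinge, x 0 to 50 only, with this lip at y -8 to -4; shut, its edge hangs 4 mm above the board, so nothing goes under. At 0.87 rad the edge is about 54 above the table, the panel's top about 80. Moves and turns with the flap
- bar_mid (a point): middle of the press bar, a grey metal strip x -185 to 45, 34 wide, 3 thick, rigid with the flap, joined to the rod by a flat web; press it down to open. Shut: y 66 to 94, z 42 to 62, rising outwards, web level. At 0.87 rad: y 55 to 88, centre z 14, nearly level, web steep: a fingertip at y 65 to 85, about 16 above the table, holds it anywhere along x and can slide along it. Moves with the flap
- blank: white marble blank, a plain slab 95 x 48 x 22 mm (x, y, z), 0.17 to 0.35 kg, lying on the jig's board ahead of the mouth, lengthwise along the jig's x (within 0.06 rad, up to 4 mm off centre). Origin: centre of its underside. Home, its origin is at x 7.5, z 6 and its last 40 mm stick out of the mouth, so the pushing finger never goes under the flap
- glue_bottle: bystander: white glue bottle, 48 mm diameter, 130 mm tall, standing; origin at the centre of its underside
- spatula: bystander: hand spatula lying flat, 190 mm long along its x; origin at its underside
- sanding_block: bystander: cork sanding block 70 x 35 x 25 mm; origin at the centre of its underside
- chip_tray: bystander: small black open tray 70 x 90 x 22 mm with dark stone chips; origin at the centre of its underside
- stone_tub: bystander: white tub 110 x 140 x 75 mm full of pink stone cubes; origin at the centre of its underside
- phone: bystander: black phone lying flat, 75 x 155 x 8 mm; origin at the centre of its underside
- nippers: bystander: tile nippers with red handles lying flat, about 180 mm long along x, 20 mm high
- dropper: bystander: small white dropper bottle, 28 mm diameter, 75 mm tall, standing
There are look-alikes about, which are no part of the job. What is shaped like the blank but green or yellow is not meant.

How it is judged:
By the outcome, as a careful person would: the job done as asked, in the order asked, and still so for the second after the job is handed in, with the robot touching nothing.
It also fails if it takes over 45 s, if anything falls off the work surface, if the arm or the gripper's body presses on something with over 40 N, if the wrist force passes 120 N, or if a joint passes its speed limit or range.

## Working session

There is one attempt and no reset: what is moved stays moved. The work goes in short steps, Python scripts to look and compute and a tool call to move; the robot and the scene stay as the last step left them, time stands still between calls to the robot, and variables do not carry over. Pictures are saved under pics/ and viewed, at most 10 in all, crops included, and the job is handed in when it is done.

Besides the shell and the picture viewer there is one more tool, called after "Call:" in YAML: its name, and indented under it one key for each argument. drive_tool: Moves the arm, as the interface text tells. Its arguments: {"type":"object","properties":{"moves":{"type":"array","items":{"type":"array"}},"grip_force":{"type":"number"}},"required":["moves"]}

```bash
mkdir -p pics; python3 - <<'E'
from plant import ctrl
import cv2,json
for n in("side","top"):
    d=ctrl.read_camera(n); cv2.imwrite(f"pics/{n}0.png",d["image"][:,:,::-1])
    print(n,{k:(v if not hasattr(v,'tolist') else v.tolist()) for k,v in d.items() if k!="image"})
print(ctrl.get_state())
E
```

```text
side {'fx': 475.1298466160016, 'fy': 475.1298466160016, 'cx': 280.86153269865656, 'cy': 220.24723811224942, 'dist': [-0.028646874243154152, 0.0, 0.0, 0.0, 0.0], 'R': [[0.9905546223385516, -0.13711466221827112, -0.001053360573814259], [-0.06919169713158438, -0.4931983297089385, -0.8671608366504823], [0.11838094953065785, 0.8590430588608947, -0.49802708140334817]], 't': [-0.5944324471630802, 0.1150265458364463, 1.364998287087736]}
top {'fx': 432.40724504624956, 'fy': 432.40724504624956, 'cx': 278.50774590092476, 'cy': 212.41620807391283, 'dist': [-0.09044080499626574, 0.0, 0.0, 0.0, 0.0], 'R': [[-0.00023661330191192433, -0.999996640683844, -0.002581208083898392], [-0.9879093445797422, 0.0006339228416466939, -0.15503136790293445], [0.155032483390319, 0.0025133171025285544, -0.987906175874497]], 't': [0.005439016596297759, 0.5774584950056917, 1.1240718776828909]}
{'time': 0.1, 'qpos': array([-1.27998975e+00,  2.87115775e-01,  1.57803869e+00, -2.23903636e-05,
        1.27859372e+00, -1.50031867e-01]), 'dq': array([-5.77797134e-05, -2.24284592e-03, -3.13534970e-03,  8.53237639e-04,
        7.33376811e-04,  4.79006706e-04]), 'joint_efforts': array([ 2.30030906e-05, -4.07293332e+01, -2.93697381e+01, -1.84290793e-04,
        3.39119186e-03,  3.48458094e-06]), 'eef_pos': array([ 0.28786149, -0.60992235,  0.24705527]), 'tcp_rot': array([ 9.75804602e-01,  2.18641755e-01, -8.64890880e-05, -1.07434348e-03]), 'contact_force': array([ 0.14037426, -0.02145567,  0.28988537]), 'wrist_torque': array([-0.01066481,  0.0600562 ,  0.01114194]), 'finger_force': 0.0, 'opening': 0.9969757331775119}
```

View pics/top0.png

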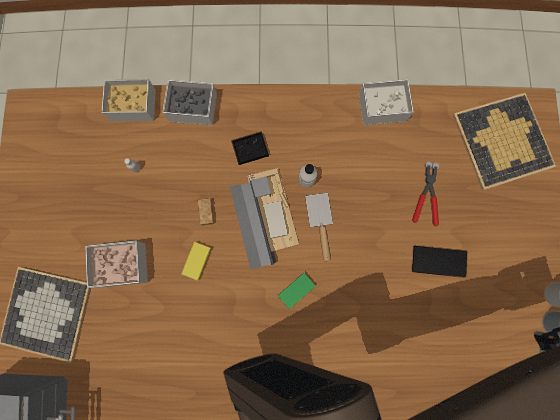

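View pics/side0.png

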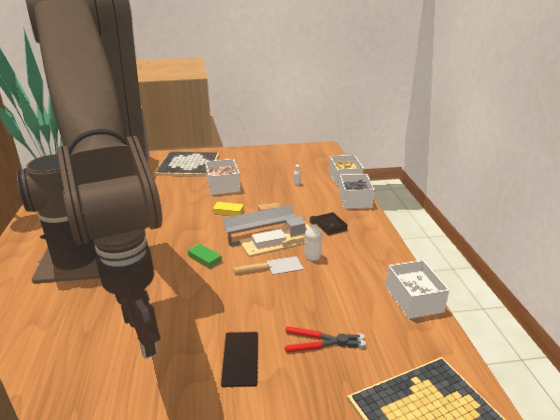

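The top view shows the jig at about (235–298, 170–268), with its bar on the left, the flap near (262, 186) and the white blank near (276, 219). The side view has it around (225–310, 205–250). I'll enlarge both.

```bash
python3 - <<'E'
import cv2
a=cv2.imread("pics/top0.png")[160:275,220:320]
cv2.imwrite("pics/topc.png",cv2.resize(a,None,fx=5,fy=5,interpolation=cv2.INTER_CUBIC))
a=cv2.imread("pics/side0.png")[195:265,215:325]
cv2.imwrite("pics/sidec.png",cv2.resize(a,None,fx=7,fy=7,interpolation=cv2.INTER_CUBIC))
E
```

```text
(no output)
```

View pics/topc.png

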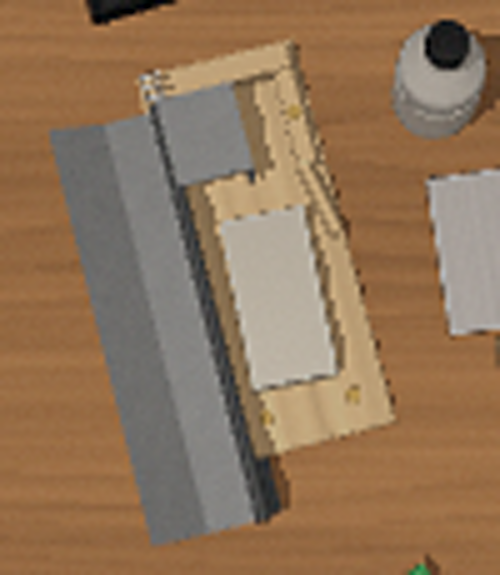

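View pics/sidec.png

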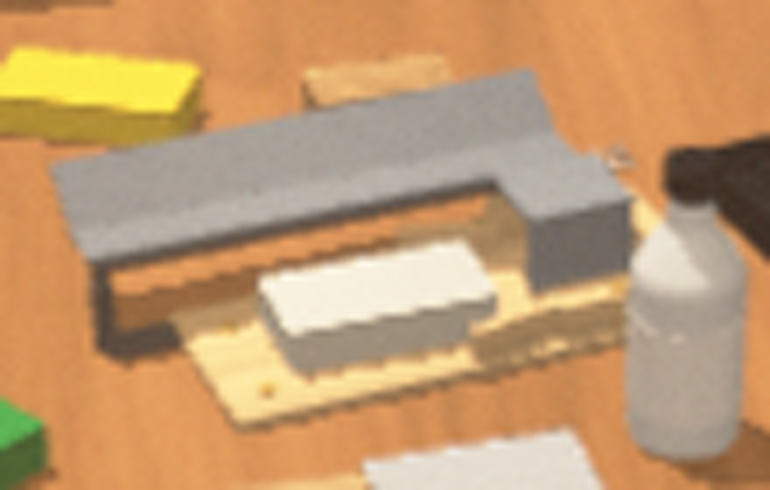

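The top crop shows the bar's outer edge from (153,545) to (50,132), the fold from (207,530) to (106,124), the board corner at (396,420), and the blank's top corners at (219,224), (303,207), (338,375) and (254,390). The side crop shows the bar's outer corners at (52,168) and (532,70), and the blank's top at (262,285), (295,333), (495,292) and (463,240).

```bash
cat > h.py <<'E'
import numpy as np, cv2
from plant import ctrl
from scipy.spatial.transform import Rotation as Ro
from scipy.optimize import least_squares
def cams():
    return {n:{k:v for k,v in ctrl.read_camera(n).items()} for n in("top","side")}
def proj(c,P):
    r,_=cv2.Rodrigues(np.array(c["R"],float))
    K=np.array([[c["fx"],0,c["cx"]],[0,c["fy"],c["cy"]],[0,0,1]])
    return cv2.projectPoints(np.array(P,float).reshape(-1,1,3),r,np.array(c["t"],float),K,np.array(c["dist"],float))[0][:,0]
def place(p,L):
    c,s=np.cos(p[2]),np.sin(p[2]); L=np.array(L,float)/1000
    return np.c_[p[0]+c*L[:,0]-s*L[:,1],p[1]+s*L[:,0]+c*L[:,1],L[:,2]]
def fit(C,obs,x0):
    f=lambda p:np.concatenate([(proj(C[n],place(p,L))-U).ravel() for n,L,U in obs])
    r=least_squares(f,x0,loss="soft_l1"); return r.x,f(r.x)
E
python3 - <<'E'
from h import *
C=cams()
T=lambda a:np.array([220,160])+(np.array(a)+.5)/5-.5
S=lambda a:np.array([215,195])+(np.array(a)+.5)/7-.5
p,r=fit(C,[("top",[(-185,94,62),(45,94,62),(-185,66,42),(45,66,42),(-150,-49,6)],T([(153,545),(50,132),(207,530),(106,124),(396,420)])),
 ("side",[(-185,94,62),(45,94,62),(-150,-49,6)],S([(52,168),(532,70),(240,425)]))],[.6,0,.2])
print("jig",p.round(4),r.round(1))
z=28;B=[(47.5,24,z),(47.5,-24,z),(-47.5,-24,z),(-47.5,24,z)]
q,r=fit(C,[("top",B,T([(219,224),(303,207),(338,375),(254,390)])),("side",B,S([(463,240),(495,292),(295,333),(262,285)]))],[.6,0,.2])
print("blank",q.round(4),r.round(1))
c,s=np.cos(p[2]),np.sin(p[2]);d=q-p
print("blank in jig mm",1000*(c*d[0]+s*d[1]),1000*(-s*d[0]+c*d[1]),d[2])
np.save("jig.npy",p);np.save("blank.npy",q)
st=ctrl.get_state();print(Ro.from_quat(st["tcp_rot"]).as_matrix().round(3))
E
```

```text
jig [0.6297 0.0343 0.2564] [ 0.4 -0.3  0.1 -0.9  0.3  0.2 -0.3 -0.3  0.1 -0.3 -0.8 -0.6 -0.4 -0.2
 -0.8 -0.3]
blank [0.5626 0.0136 0.2083] [-0.  -0.6  0.2 -0.7  0.5 -0.8  0.  -0.1 -0.7 -0.2  0.2  0.1 -1.6  0.
 -1.5 -1.2]
blank in jig mm -70.17662152641509 -2.937313040123388 -0.04809513886599526
[[ 0.904  0.427 -0.   ]
 [ 0.427 -0.904  0.001]
 [ 0.    -0.001 -1.   ]]
```

The fits are good to about 1 px. The blank sits at x −70, y −3 mm and yaw −0.05 in the jig frame. I'll turn the tool to the jig's heading (tool x = jig x, tool y = −jig y) and travel high to a spot behind the blank.

Call:
drive_tool:
  moves:
    - [[0,0,0.185],[0,0,0],0.06]
    - [[0,0,0],[0.029,-0.048,0],0.06]
    - [[0,0,0],[0.029,-0.048,0],0.06]
    - [[0,0,0],[0.029,-0.048,0],0.06]
    - [[0,0,0],[0.029,-0.048,0],0.06]

```text
time: 0.82
eef_pos: [0.3519, -0.3935, 0.2481]
tcp_rot: [0.992, 0.127, 0.0, -0.0]
contact_force: [0.5, -0.1, -0.5]
opening: 0.698
finger_force: 0.0
```

Call:
drive_tool:
  moves:
    - [[0,0,0],[0.029,-0.048,0],0.06]
    - [[0,0,0],[0.029,-0.048,0],0.06]
    - [[0,0,0],[0.029,-0.048,0],0.06]
    - [[0,0,0],[0.029,-0.048,0],0.06]
    - [[0,0,0],[0.029,-0.048,0],0.06]

```text
time: 1.45
eef_pos: [0.4313, -0.1247, 0.2484]
tcp_rot: [0.992, 0.127, 0.0, 0.0]
contact_force: [0.4, -0.0, 0.4]
opening: 0.705
finger_force: 0.0
```

```bash
cat >> h.py <<'E'
def where():
    p=np.load("jig.npy");s=ctrl.get_state();J=Ro.from_euler("z",p[2]).inv()
    e=J.apply(s["eef_pos"]-np.array([p[0],p[1],0]))*1000
    M=J.as_matrix()@Ro.from_quat(s["tcp_rot"]).as_matrix()@np.diag([1,-1,-1])
    print("t",round(s["time"],2),"jig xyz mm",e.round(1),"rotvec",Ro.from_matrix(M).as_rotvec().round(3),"F jig",J.apply(s["contact_force"]).round(1),"open",round(s["opening"]*85.4,1),"q",s["qpos"].round(2))
E
python3 -c "from h import *;where()"
```

```text
t 1.45 jig xyz mm [-232.2 -103.4  248.4] rotvec [-0.    -0.001 -0.001] F jig [ 0.4 -0.1  0.4] open 60.2 q [-0.51 -0.23  2.11  0.    1.27  0.81]
```

Call:
drive_tool:
  moves:
    - [[0,0,0],[0.029,-0.047,0],0.06]
    - [[0,0,0],[0.029,-0.047,0],0.06]
    - [[0,0,0],[0.029,-0.047,0],0.06]
    - [[0,0,0],[0,0,0.06],0.06]
    - [[0,0,0],[0,0,0.06],0.06]

```text
time: 2.08
eef_pos: [0.4805, 0.033, 0.1279]
tcp_rot: [0.992, 0.129, 0.002, 0.0]
contact_force: [0.5, 0.4, -0.5]
opening: 0.704
finger_force: 0.0
```

```bash
python3 - <<'E'
from h import *
where();C=cams();where()
a=C["side"]["image"][140:265,190:330,::-1];cv2.imwrite("pics/s1.png",cv2.resize(a,None,fx=4.5,fy=4.5,interpolation=cv2.INTER_CUBIC))
p=np.load("jig.npy");e=np.array([-145,37,128.])
for y in(0,74):
  for z in(17,4): print(y,z,((proj(C["side"],place(p,[(-145+11,y-7,128-z),(-145-11,y-7,128-z)]))-[190,140])*4.5).round())
E
```

```text
t 2.08 jig xyz mm [-144.7   36.6  127.9] rotvec [-0.001 -0.003  0.002] F jig [ 0.6  0.2 -0.5] open 60.2 q [-0.14 -0.01  2.14 -0.    1.    1.17]
t 2.17 jig xyz mm [-150.9   38.4  121.3] rotvec [0.006 0.015 0.   ] F jig [-1.3  0.7 -0. ] open 60.1 q [-0.14 -0.    2.15 -0.    1.01  1.17]
0 17 [[258. 341.]
 [225. 348.]]
0 4 [[257. 323.]
 [224. 330.]]
74 17 [[221. 291.]
 [190. 297.]]
74 4 [[220. 274.]
 [189. 279.]]
```

View pics/s1.png

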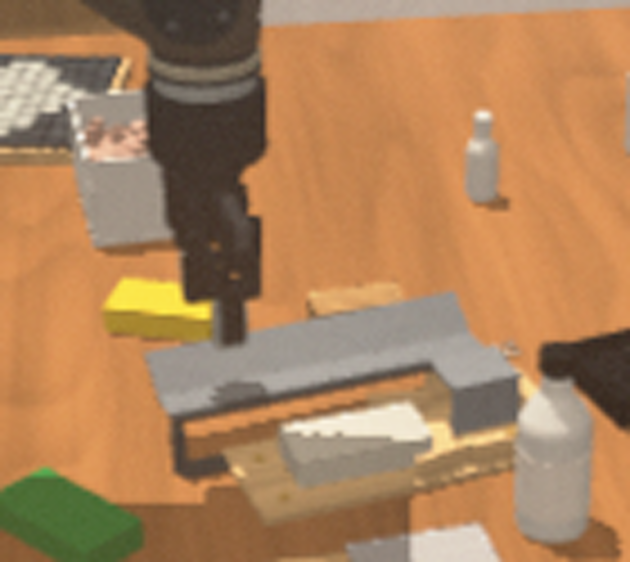

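In the picture the near fingertip ends at (232,345). That fits tips standing about 16–17 mm below the TCP, and the blank and bar are undisturbed. I'll let the arm settle.

Call:
drive_tool:
  moves:
    - [[0,0,0],[0,0,0],0.06]
    - [[0,0,0],[0,0,0],0.06]

```text
time: 2.42
eef_pos: [0.482, 0.0314, 0.1317]
tcp_rot: [0.992, 0.127, 0.003, 0.001]
contact_force: [-0.2, -0.5, 1.3]
opening: 0.703
finger_force: 0.0
```

```bash
python3 -c "from h import *;where()"
```

```text
t 2.42 jig xyz mm [-143.6   34.7  131.7] rotvec [-0.002 -0.006 -0.001] F jig [-0.4 -0.5  1.3] open 60.0 q [-0.15 -0.01  2.14  0.    1.01  1.17]
```

Call:
drive_tool:
  moves:
    - [[0,0,0],[0,0,0.01],0.06]
    - [[0,0,0],[0,0,0.015],0.06]
    - [[0,0,0],[0,0,0.015],0.06]
    - [[0,0,0],[0,0,0.008],0.06]
    - [[0,0,0],[0,0,0],0.06]

```text
time: 3.05
eef_pos: [0.4789, 0.0321, 0.0791]
tcp_rot: [0.992, 0.128, -0.001, -0.0]
contact_force: [0.2, 0.4, -1.4]
opening: 0.7
finger_force: 0.0
```

```bash
python3 -c "from h import *;where()"
```

```text
t 3.05 jig xyz mm [-146.5   36.1   79.1] rotvec [ 0.001  0.002 -0.001] F jig [ 0.3  0.4 -1.4] open 59.8 q [-0.14  0.07  2.16  0.    0.91  1.17]
```

Call:
drive_tool:
  moves:
    - [[0,0,0],[0,0,0.005],0.06]
    - [[0,0,0],[0,0,0.005],0.06]
    - [[0,0,0],[0,0,0.005],0.06]
    - [[0,0,0],[0,0,0.005],0.06]
    - [[0,0,0],[0,0,0.005],0.06]

```text
time: 3.68
eef_pos: [0.4799, 0.0319, 0.0553]
tcp_rot: [0.992, 0.128, 0.0, -0.0]
contact_force: [-0.5, 0.6, 1.8]
opening: 0.703
finger_force: 0.9
```

```bash
python3 -c "from h import *;where()"
```

```text
t 3.67 jig xyz mm [-145.5   35.7   55.3] rotvec [-0.    -0.    -0.001] F jig [-0.3  0.7  1.8] open 60.0 q [-0.14  0.12  2.17  0.    0.85  1.17]
```

Call:
drive_tool:
  moves:
    - [[0,0,0],[0,0,0.005],0.06]
    - [[0,0,0],[0,0,0.005],0.06]
    - [[0,0,0],[0,0,0.005],0.06]
    - [[0,0,0],[0,0,0.004],0.06]
    - [[0,0,0],[0,0,0],0.06]

```text
time: 4.3
eef_pos: [0.4812, 0.031, 0.0372]
tcp_rot: [0.992, 0.128, 0.001, 0.001]
contact_force: [-1.2, -4.0, 7.5]
opening: 0.703
finger_force: 3.3
```

```bash
python3 - <<'E'
from h import *
where();C=cams();where()
a=C["side"]["image"][150:265,200:320,::-1];cv2.imwrite("pics/s2.png",cv2.resize(a,None,fx=5,fy=5,interpolation=cv2.INTER_CUBIC))
E
```

```text
t 4.3 jig xyz mm [-144.5   34.5   37.2] rotvec [-0.002 -0.002 -0.   ] F jig [-2.2 -3.6  7.5] open 60.1 q [-0.15  0.16  2.17 -0.    0.81  1.17]
t 4.4 jig xyz mm [-144.5   34.6   37.3] rotvec [-0.002 -0.002 -0.   ] F jig [-1.4 -3.5  6.3] open 59.7 q [-0.15  0.16  2.17 -0.    0.81  1.17]
```

View pics/s2.png

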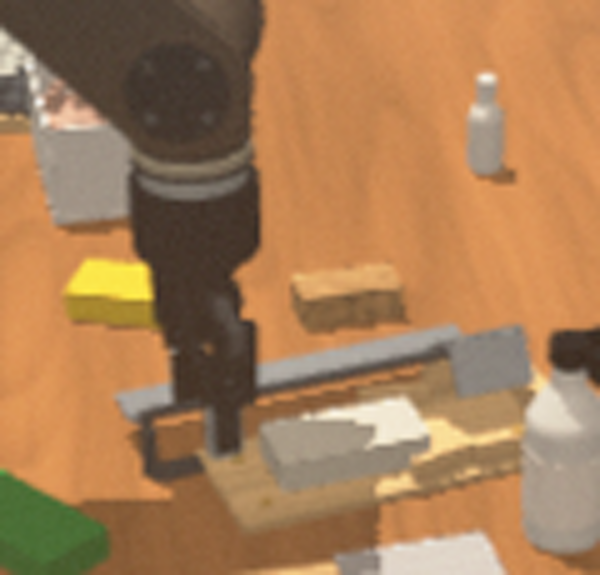

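The flap is clearly open: the bar is down, and the lip is at about (490,390) above the board. The push finger stands behind the blank at (225,450). I'll press 3 mm further and start pushing.

Call:
drive_tool:
  moves:
    - [[0,0,0],[0,0,0.0015],0.06]
    - [[0,0,0],[0.002,0,0.0015],0.06]
    - [[0,0,0],[0.004,0,0],0.06]
    - [[0,0,0],[0.004,0,0],0.06]
    - [[0,0,0],[0.004,0,0],0.06]

```text
time: 5.03
eef_pos: [0.4923, 0.0359, 0.0329]
tcp_rot: [0.992, 0.128, -0.001, -0.001]
contact_force: [-2.9, 0.7, 3.8]
opening: 0.7
finger_force: 2.3
```

```bash
python3 -c "from h import *;where()"
```

```text
t 5.03 jig xyz mm [-132.6   36.4   32.9] rotvec [ 0.002  0.003 -0.001] F jig [-2.6  1.4  3.8] open 59.8 q [-0.13  0.19  2.14  0.    0.81  1.18]
```

Call:
drive_tool:
  moves:
    - [[0,0,0],[0.004,0,0],0.06]
    - [[0,0,0],[0.004,0,0],0.06]
    - [[0,0,0],[0.004,0,0],0.06]
    - [[0,0,0],[0.004,0,0],0.06]
    - [[0,0,0],[0.004,0,0],0.06]

```text
time: 5.65
eef_pos: [0.5117, 0.0408, 0.0329]
tcp_rot: [0.992, 0.128, -0.002, -0.0]
contact_force: [-5.6, -0.3, 5.1]
opening: 0.703
finger_force: 3.4
```

Call:
drive_tool:
  moves:
    - [[0,0,0],[0.004,0,0],0.06]
    - [[0,0,0],[0.004,0,0],0.06]
    - [[0,0,0],[0.004,0,0],0.06]
    - [[0,0,0],[0.004,0,0],0.06]
    - [[0,0,0],[0,0,0],0.06]

```text
time: 6.28
eef_pos: [0.5278, 0.0449, 0.033]
tcp_rot: [0.992, 0.127, -0.001, -0.0]
contact_force: [-4.5, 1.4, 3.9]
opening: 0.707
finger_force: 2.7
```

```bash
python3 - <<'E'
from h import *
where();C=cams();where()
a=C["side"]["image"][170:255,215:320,::-1];cv2.imwrite("pics/s3.png",cv2.resize(a,None,fx=6,fy=6,interpolation=cv2.INTER_CUBIC))
E
```

```text
t 6.28 jig xyz mm [-95.9  36.2  33. ] rotvec [ 0.001  0.001 -0.001] F jig [-4.   2.5  3.9] open 60.4 q [-0.11  0.26  2.06  0.    0.83  1.21]
t 6.38 jig xyz mm [-95.9  36.1  33. ] rotvec [ 0.001  0.001 -0.001] F jig [-3.1  2.3  4.6] open 59.8 q [-0.11  0.26  2.06  0.    0.83  1.21]
```

View pics/s3.png

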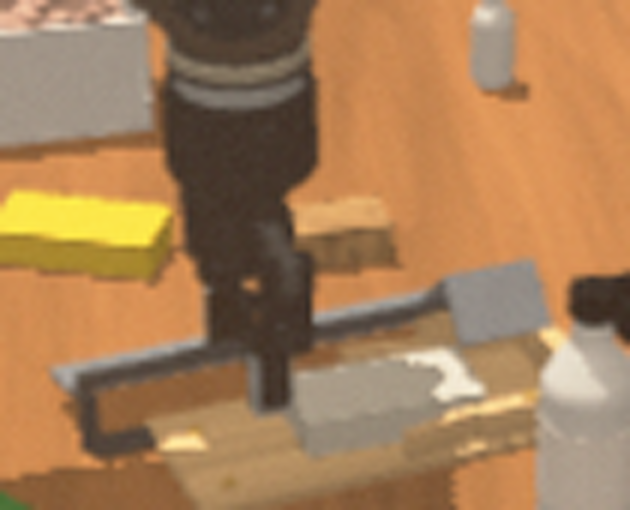

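The flap is wide open at (500,300). The push finger is on the blank's rear at (290,390), and the blank is straight with its front about to pass under the flap. Continuing.

Call:
drive_tool:
  moves:
    - [[0,0,0],[0.004,0,0],0.06]
    - [[0,0,0],[0.004,0,0],0.06]
    - [[0,0,0],[0.004,0,0],0.06]
    - [[0,0,0],[0.004,0,0],0.06]
    - [[0,0,0],[0.004,0,0],0.06]

```text
time: 7.0
eef_pos: [0.5477, 0.0497, 0.0333]
tcp_rot: [0.992, 0.128, -0.0, -0.0]
contact_force: [-4.3, -1.1, 4.7]
opening: 0.705
finger_force: 2.9
```

```bash
python3 -c "from h import *;where()"
```

```text
t 7.0 jig xyz mm [-75.5  35.8  33.3] rotvec [ 0.     0.    -0.001] F jig [-4.5  0.   4.7] open 60.2 q [-0.09  0.3   2.01 -0.    0.84  1.22]
```

Call:
drive_tool:
  moves:
    - [[0,0,0],[0.004,0,0],0.06]
    - [[0,0,0],[0.004,0,0],0.06]
    - [[0,0,0],[0.004,0,0],0.06]
    - [[0,0,0],[0.004,0,0],0.06]
    - [[0,0,0],[0.002,0,0],0.06]

```text
time: 7.62
eef_pos: [0.5652, 0.0542, 0.0334]
tcp_rot: [0.992, 0.128, 0.0, 0.0]
contact_force: [-4.6, -0.7, 5.0]
opening: 0.702
finger_force: 3.0
```

```bash
python3 -c "from h import *;where()"
```

```text
t 7.62 jig xyz mm [-57.4  35.7  33.4] rotvec [-0.    -0.    -0.001] F jig [-4.6  0.5  5. ] open 59.9 q [-0.08  0.33  1.96 -0.    0.85  1.23]
```

Call:
drive_tool:
  moves:
    - [[0,0,0],[0.002,0,0],0.06]
    - [[0,0,0],[0.002,0,0],0.06]
    - [[0,0,0],[0.001,0,0],0.06]
    - [[0,0,0],[0.001,0,0],0.06]

```text
time: 8.12
eef_pos: [0.5701, 0.0556, 0.0333]
tcp_rot: [0.992, 0.128, -0.001, 0.0]
contact_force: [-6.6, -1.7, 6.6]
opening: 0.705
finger_force: 4.5
```

```bash
python3 -c "from h import *;where()"
```

```text
t 8.12 jig xyz mm [-52.2  35.7  33.3] rotvec [ 0.     0.002 -0.   ] F jig [-6.8 -0.   6.6] open 60.2 q [-0.08  0.34  1.95 -0.    0.85  1.24]
```

Call:
drive_tool:
  moves:
    - [[0,0,0],[0.001,0,0],0.06]
    - [[0,0,0],[0.001,0,0],0.06]
    - [[0,0,0],[0.001,0,0],0.06]

```text
time: 8.5
eef_pos: [0.5706, 0.0557, 0.0332]
tcp_rot: [0.992, 0.127, -0.005, 0.0]
contact_force: [-15.0, -4.0, 13.9]
opening: 0.7
finger_force: 8.6
```

```bash
python3 -c "from h import *;where()"
```

```text
t 8.5 jig xyz mm [-51.8  35.7  33.2] rotvec [ 0.001  0.01  -0.001] F jig [-15.5  -0.1  13.9] open 59.8 q [-0.08  0.34  1.95 -0.    0.86  1.24]
```

It has stalled at −51.8 mm, as expected for home, with the push force up to 15 N. I'll check squareness before releasing.

```bash
python3 - <<'E'
from h import *
C=cams();where()
f=lambda a:cv2.resize(a[:,:,::-1],(400,400),interpolation=cv2.INTER_CUBIC)
cv2.imwrite("pics/m4.png",np.hstack([f(C["side"]["image"][185:255,245:315]),f(C["top"]["image"][165:235,240:310])]))
E
```

```text
t 8.6 jig xyz mm [-51.8  35.7  33.2] rotvec [ 0.001  0.009 -0.001] F jig [-14.5   0.6  12.4] open 60.5 q [-0.08  0.34  1.95 -0.    0.86  1.24]
```

View pics/m4.png

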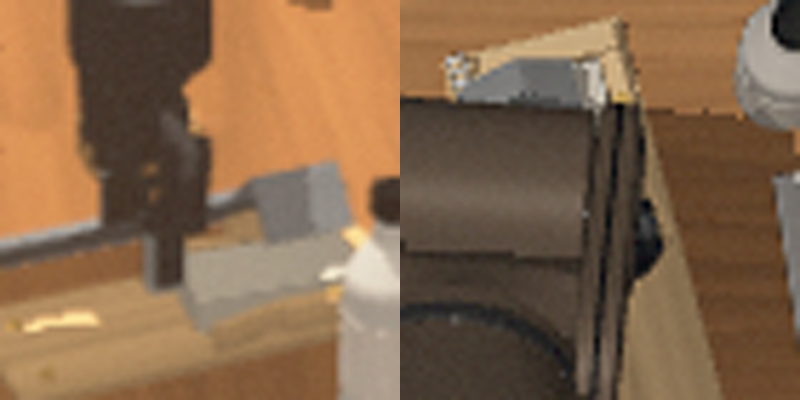

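The side crop shows the blank under the open flap, straight along the jig, with the finger on its rear at (180,270). In the top crop its front meets the stop near (600,75). I'll back off a few mm with the bar still held, then raise.

Call:
drive_tool:
  moves:
    - [[0,0,0],[-0.002,0,0],0.06]
    - [[0,0,0],[-0.002,0,0],0.06]
    - [[0,0,0],[-0.003,0,0],0.06]
    - [[0,0,0],[-0.003,0,0],0.06]
    - [[0,0,0],[0,0,0],0.06]

```text
time: 9.22
eef_pos: [0.566, 0.0538, 0.0347]
tcp_rot: [0.992, 0.127, 0.003, 0.001]
contact_force: [3.4, 0.6, 4.5]
opening: 0.699
finger_force: 2.5
```

```bash
python3 -c "from h import *;where()"
```

```text
t 9.22 jig xyz mm [-56.7  35.   34.7] rotvec [-0.002 -0.005 -0.001] F jig [ 3.5 -0.3  4.5] open 59.7 q [-0.08  0.33  1.97  0.    0.84  1.23]
```

Call:
drive_tool:
  moves:
    - [[0,0,0],[0,0,-0.002],0.06]
    - [[0,0,0],[0,0,-0.003],0.06]
    - [[0,0,0],[0,0,-0.003],0.06]
    - [[0,0,0],[0,0,-0.003],0.06]
    - [[0,0,0],[0,0,-0.003],0.06]

```text
time: 9.85
eef_pos: [0.5628, 0.0537, 0.0466]
tcp_rot: [0.992, 0.128, -0.001, 0.0]
contact_force: [0.5, 0.7, 0.2]
opening: 0.706
finger_force: 0.0
```

Call:
drive_tool:
  moves:
    - [[0,0,0],[0,0,-0.003],0.06]
    - [[0,0,0],[0,0,-0.003],0.06]
    - [[0,0,0],[0,0,-0.004],0.06]
    - [[0,0,0],[0,0,-0.006],0.06]
    - [[0,0,0],[0,0,-0.01],0.06]

```text
time: 10.48
eef_pos: [0.5637, 0.054, 0.0736]
tcp_rot: [0.992, 0.128, -0.0, -0.0]
contact_force: [0.3, -0.5, -0.5]
opening: 0.706
finger_force: 0.0
```

Call:
drive_tool:
  moves:
    - [[0,0,0],[0,0,-0.02],0.06]
    - [[0,0,0],[0,0,-0.035],0.06]
    - [[0,0,0],[0,0,-0.04],0.06]
    - [[0,0,0],[0,0,-0.04],0.06]
    - [[0,0,0],[-0.02,0,-0.02],0.06]

```text
time: 11.1
eef_pos: [0.5463, 0.0488, 0.2333]
tcp_rot: [0.992, 0.128, 0.003, 0.001]
contact_force: [-0.2, 0.1, 0.8]
opening: 0.703
finger_force: 0.0
```

Call:
drive_tool:
  moves:
    - [[0,0,0],[-0.02,0.03,0],0.06]
    - [[0,0,0],[-0.02,0.045,0],0.06]
    - [[0,0,0],[-0.02,0.045,0],0.06]
    - [[0,0,0],[-0.02,0.045,0],0.06]
    - [[0,0,0],[-0.02,0.045,0],0.06]

```text
time: 11.72
eef_pos: [0.5006, -0.1811, 0.2302]
tcp_rot: [0.992, 0.128, 0.001, 0.001]
contact_force: [1.2, -0.4, -0.4]
opening: 0.701
finger_force: 0.0
```

Call:
drive_tool:
  moves:
    - [[0,0,0],[-0.015,0.045,0],0.06]
    - [[0,0,0],[-0.01,0.035,0],0.06]
    - [[0,0,0],[0,0.02,0],0.06]
    - [[0,0,0],[0,0,0],0.06]
    - [[0,0,0],[0,0,0],0.06]

```text
time: 12.35
eef_pos: [0.5022, -0.2814, 0.2284]
tcp_rot: [0.992, 0.128, -0.0, -0.0]
contact_force: [0.1, -0.2, -0.3]
opening: 0.705
finger_force: 0.0
```

```bash
python3 - <<'E'
from h import *
where();C=cams();where()
cv2.imwrite("pics/top5full.png",C["top"]["image"][:,:,::-1]);cv2.imwrite("pics/side5full.png",C["side"]["image"][:,:,::-1])
f=lambda a:cv2.resize(a[:,:,::-1],(400,500),interpolation=cv2.INTER_CUBIC)
cv2.imwrite("pics/m5.png",np.hstack([f(C["side"]["image"][165:265,235:315]),f(C["top"]["image"][160:260,230:310])]))
E
```

```text
t 12.35 jig xyz mm [-203.4 -273.   228.4] rotvec [0.001 0.    0.   ] F jig [ 0.1 -0.2 -0.3] open 60.2 q [-0.69  0.09  1.84  0.    1.21  0.63]
t 12.45 jig xyz mm [-203.4 -272.8  228.3] rotvec [0.    0.    0.001] F jig [-0.2 -0.4 -0.5] open 59.9 q [-0.69  0.09  1.84  0.    1.21  0.63]
```

View pics/m5.png

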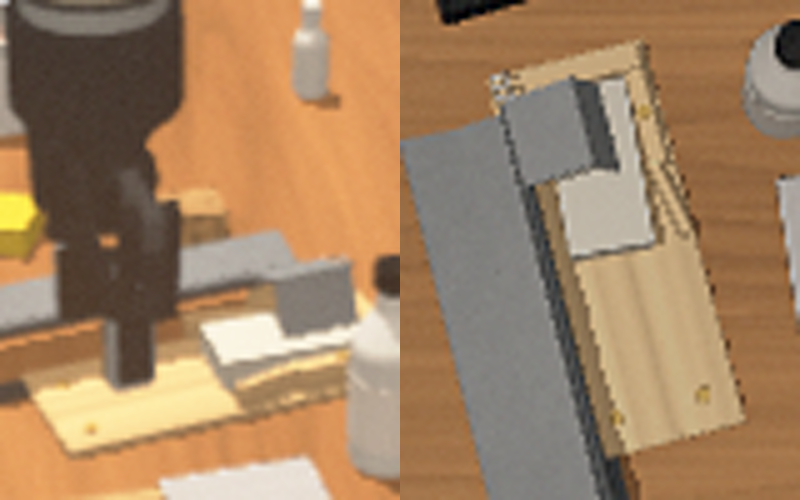

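The flap now rests on the blank. In the top crop the blank's rear top corners are at (573,257) and (655,241), and its front right corner is at (628,79) by the stop. I'll check the fit numerically.

```bash
python3 - <<'E'
from h import *
C=cams();p=np.load("jig.npy")
T=lambda a:np.array([230,160])+(np.array(a)+.5)/5-.5
q,r=fit(C,[("top",[(-47.5,24,28),(-47.5,-24,28),(47.5,-24,28)],T([(173,257),(255,241),(228,79)]))],[.63,.03,.25])
d=q-p;c,s=np.cos(p[2]),np.sin(p[2]);print(1000*(c*d[0]+s*d[1]),1000*(-s*d[0]+c*d[1]),d[2],r.round(1))
E
```

```text
3.784502479150206 -5.344914904917991 -0.08386582678375643 [-0.4  0.1  0.4  0.3 -0.1 -0.4]
```

This fit suggests a yaw of about −0.08, from only a few hand-read corners. I'll measure the edges at subpixel level instead.

```bash
cat > edge.py <<'E'
from h import *
def back(c,uv,z):
    K=np.array([[c["fx"],0,c["cx"]],[0,c["fy"],c["cy"]],[0,0,1]])
    n=cv2.undistortPoints(np.array(uv,float).reshape(-1,1,2),K,np.array(c["dist"],float))[:,0]
    R=np.array(c["R"]);o=-R.T@np.array(c["t"]);d=np.c_[n,np.ones(len(n))]@R
    return o+d*((z-o[2])/d[:,2])[:,None]
def jig(P):
    p=np.load("jig.npy");c,s=np.cos(p[2]),np.sin(p[2]);d=P[:,:2]-p[:2]
    return 1000*np.c_[c*d[:,0]+s*d[:,1],-s*d[:,0]+c*d[:,1]]
def rect(c,z,x,y,res=.5):   # top-down rectified patch in jig mm on plane z
    X,Y=np.meshgrid(np.arange(*x,res),np.arange(*y,res),indexing="ij")
    uv=proj(c,place(np.load("jig.npy"),np.c_[X.ravel(),Y.ravel(),np.full(X.size,z)])).astype(np.float32)
    return cv2.remap(c["image"],uv[:,0].reshape(X.shape),uv[:,1].reshape(X.shape),cv2.INTER_LINEAR)
E
python3 - <<'E'
from edge import *
c=cams()["top"]
I=rect(c,28,(-60,70),(-60,60)).astype(float)
B=I[...,2]-0.3*I[...,0]   # whiteness: blue minus some red
x=np.arange(-60,70,.5);y=np.arange(-60,60,.5)
def e(ax,fix,lo,hi,ch=2):
    out=[]
    for f in fix:
        if ax=="y": pr=I[int((f+60)*2),:,ch];t=y
        else: pr=I[:,int((f+60)*2),ch];t=x
        m=(t>=lo)&(t<=hi);g=np.abs(np.gradient(cv2.GaussianBlur(pr[None],(9,1),1.5)[0]));g=g*m
        k=g.argmax();w=slice(max(k-4,0),k+5);out.append((g[w]*t[w]).sum()/g[w].sum())
    return np.array(out)
for nm,ax,fix,lo,hi in [("right",'y',np.arange(-30,50,5),-38,-20),("left",'y',np.arange(-34,-4,4),10,32),("rear",'x',np.arange(-24,20,4),-52,-28),("front",'x',np.arange(-24,-8,3),45,66)]:
    v=e(ax,fix,lo,hi);print(nm,v.round(1),"slope",np.polyfit(fix,v,1).round(3))
o=np.clip(I,0,255).astype(np.uint8)[::-1,::-1,::-1]
s=rect(cams()["side"],28,(-60,70),(-60,60))[::-1,::-1,::-1]
cv2.imwrite("pics/rect.png",np.hstack([cv2.resize(o,(400,433)),cv2.resize(s,(400,433))]))
E
```

```text
right [-25.  -26.  -24.9 -26.1 -27.3 -26.2 -27.  -28.3 -27.1 -28.  -29.4 -28.4
 -29.1 -30.5 -29.  -30.2] slope [ -0.068 -27.15 ]
left [22.1 23.1 22.3 21.4 21.1 22.  21.  20.3] slope [-0.072 20.204]
rear [-43.2 -44.3 -44.  -43.  -42.3 -43.2 -42.8 -41.7 -40.9 -42.  -41.5] slope [  0.066 -42.369]
front [49.8 50.4 50.7 54.5 53.2 53.9] slope [ 0.307 57.161]
```

View pics/rect.png

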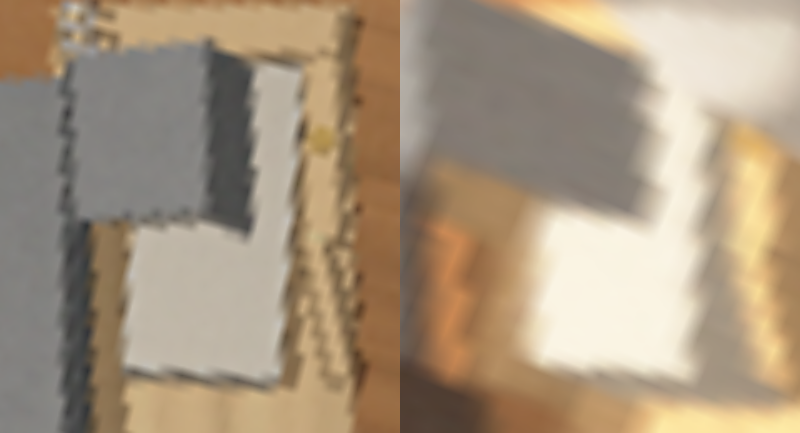

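The last view, rectified to the jig frame, shows the blank under the flap but still yawed: its right edge runs (283,380)–(300,70) while the board edge is vertical. Slopes on three sides agree on about −0.07 rad, so only the front +y corner touches the stop; finger friction jammed the squaring. I'll reopen the flap, press lightly on the rear, and carry it about 6.5 mm towards −y so it turns square.

Call:
drive_tool:
  moves:
    - [[0,0,0],[0.01,-0.02,0],0.066]
    - [[0,0,0],[0.018,-0.04,0],0.066]
    - [[0,0,0],[0.018,-0.04,0],0.066]
    - [[0,0,0],[0.018,-0.04,0],0.066]
    - [[0,0,0],[0.018,-0.04,0],0.066]

```text
time: 13.38
eef_pos: [0.5357, -0.0851, 0.2284]
tcp_rot: [0.992, 0.128, 0.0, -0.0]
contact_force: [0.2, 1.2, 0.0]
opening: 0.773
finger_force: 0.0
```

Call:
drive_tool:
  moves:
    - [[0,0,0],[0.018,-0.04,0],0.066]
    - [[0,0,0],[0.018,-0.04,0],0.066]
    - [[0,0,0],[0.016,-0.033,0],0.066]
    - [[0,0,0],[0.009,-0.02,0],0.066]
    - [[0,0,0],[0,0,0.02],0.066]

```text
time: 14.0
eef_pos: [0.562, 0.0586, 0.2096]
tcp_rot: [0.992, 0.129, 0.002, 0.0]
contact_force: [-0.1, 0.9, 0.5]
opening: 0.771
finger_force: 0.0
```

Call:
drive_tool:
  moves:
    - [[0,0,0],[0,0,0.035],0.066]
    - [[0,0,0],[0,0,0.035],0.066]
    - [[0,0,0],[0,0,0.035],0.066]
    - [[0,0,0],[0,0,0.015],0.066]
    - [[0,0,0],[0,0,0],0.066]

```text
time: 14.62
eef_pos: [0.56, 0.0561, 0.0868]
tcp_rot: [0.992, 0.127, -0.002, -0.0]
contact_force: [0.3, 0.0, -0.5]
opening: 0.769
finger_force: 0.0
```

```bash
python3 -c "from h import *;where()"
```

```text
t 14.62 jig xyz mm [-62.   38.8  86.8] rotvec [ 0.001  0.003 -0.001] F jig [ 0.3 -0.1 -0.5] open 65.7 q [-0.08  0.23  1.96 -0.    0.95  1.24]
```

Call:
drive_tool:
  moves:
    - [[0,0,0],[0,0,0.007],0.066]
    - [[0,0,0],[0,0,0.008],0.066]
    - [[0,0,0],[0,0,0.008],0.066]
    - [[0,0,0],[0,0,0.006],0.066]
    - [[0,0,0],[0,-0.001,0.005],0.066]

```text
time: 15.25
eef_pos: [0.5608, 0.0573, 0.0538]
tcp_rot: [0.992, 0.128, -0.0, -0.0]
contact_force: [-0.1, 0.7, -0.1]
opening: 0.774
finger_force: 0.0
```

Call:
drive_tool:
  moves:
    - [[0,0,0],[0,0,0.005],0.066]
    - [[0,0,0],[0,0,0.005],0.066]
    - [[0,0,0],[0,0,0.005],0.066]
    - [[0,0,0],[0,0,0.004],0.066]
    - [[0,0,0],[0,0,0],0.066]

```text
time: 15.88
eef_pos: [0.5619, 0.0568, 0.036]
tcp_rot: [0.992, 0.127, 0.001, 0.0]
contact_force: [-0.8, -3.3, 5.7]
opening: 0.773
finger_force: 2.5
```

```bash
python3 -c "from h import *;where()"
```

```text
t 15.88 jig xyz mm [-59.9  39.   36. ] rotvec [-0.001 -0.002 -0.001] F jig [-1.6 -3.   5.7] open 66.0 q [-0.08  0.32  1.97 -0.    0.85  1.24]
```

Call:
drive_tool:
  moves:
    - [[0,0,0],[0.002,0,0.001],0.066]
    - [[0,0,0],[0.002,0,0.001],0.066]
    - [[0,0,0],[0.002,0,0],0.066]
    - [[0,0,0],[0.001,0,0],0.066]
    - [[0,0,0],[0.001,0,0],0.066]

```text
time: 16.5
eef_pos: [0.5682, 0.0598, 0.033]
tcp_rot: [0.992, 0.128, -0.001, -0.0]
contact_force: [-2.3, 0.0, 4.2]
opening: 0.773
finger_force: 1.8
```

```bash
python3 -c "from h import *;where()"
```

```text
t 16.5 jig xyz mm [-53.   40.3  33. ] rotvec [ 0.001  0.001 -0.001] F jig [-2.2  0.6  4.2] open 66.0 q [-0.07  0.34  1.96  0.    0.85  1.24]
```

Call:
drive_tool:
  moves:
    - [[0,0,0],[0.001,0,0],0.066]
    - [[0,0,0],[0.001,0,0],0.066]
    - [[0,0,0],[0,0,0],0.066]

```text
time: 16.88
eef_pos: [0.5693, 0.0599, 0.0329]
tcp_rot: [0.992, 0.127, -0.002, -0.0]
contact_force: [-6.5, -0.3, 5.5]
opening: 0.772
finger_force: 3.7
```

```bash
python3 -c "from h import *;where()"
```

```text
t 16.88 jig xyz mm [-52.   40.2  32.9] rotvec [ 0.001  0.004 -0.001] F jig [-6.3  1.4  5.5] open 66.0 q [-0.07  0.34  1.95 -0.    0.86  1.24]
```

Call:
drive_tool:
  moves:
    - [[0,0,0],[0.0005,0.001,0],0.066]
    - [[0,0,0],[0.0005,0.001,0],0.066]
    - [[0,0,0],[0.0003,0.001,0],0.066]
    - [[0,0,0],[0.0003,0.001,0],0.066]
    - [[0,0,0],[0.0003,0.001,0],0.066]

```text
time: 17.5
eef_pos: [0.5709, 0.0565, 0.0327]
tcp_rot: [0.992, 0.127, -0.004, -0.002]
contact_force: [-9.8, 3.5, 8.0]
opening: 0.773
finger_force: 5.9
```

```bash
python3 -c "from h import *;where()"
```

```text
t 17.5 jig xyz mm [-51.2  36.5  32.7] rotvec [ 0.004  0.007 -0.002] F jig [-8.6  5.9  8. ] open 66.0 q [-0.08  0.34  1.95  0.    0.86  1.24]
```

Call:
drive_tool:
  moves:
    - [[0,0,0],[0.0003,0.001,0],0.066]
    - [[0,0,0],[0.0003,0.001,0],0.066]
    - [[0,0,0],[0.0003,0.001,0],0.066]
    - [[0,0,0],[0,0,0],0.066]

```text
time: 18.0
eef_pos: [0.5722, 0.054, 0.0327]
tcp_rot: [0.992, 0.127, -0.004, -0.002]
contact_force: [-11.2, 2.3, 9.9]
opening: 0.774
finger_force: 6.6
```

```bash
cat > side.py <<'E'
from edge import *
c=cams()["side"];where()
# lower -y edge of the blank on the board (z 6): steepest brightness step along y
y=np.arange(-45,-10,.5);I=rect(c,6,(-40,40),(-45,-10)).astype(float)
g=np.gradient(cv2.GaussianBlur(I.mean(2),(9,9),2),axis=1)
k=np.abs(g).argmax(1);print("z6 edge y at x -36..:",[(float(-40+.5*i),float(y[k[i]])) for i in range(8,110,12)])
J=rect(c,28,(-40,40),(-45,-10)).astype(float).mean(2);g=np.abs(np.gradient(cv2.GaussianBlur(J,(9,9),2),axis=1))
k=g.argmax(1);print("z28",[(float(-40+.5*i),float(y[k[i]])) for i in range(8,110,12)])
E
python3 side.py
```

```text
t 18.1 jig xyz mm [-50.7  33.7  32.7] rotvec [ 0.005  0.008 -0.003] F jig [-9.3  4.8  8.6] open 66.0 q [-0.08  0.35  1.94  0.    0.86  1.23]
z6 edge y at x -36..: [(-36.0, -36.5), (-30.0, -20.0), (-24.0, -23.0), (-18.0, -22.5), (-12.0, -19.5), (-6.0, -19.0), (0.0, -19.5), (6.0, -18.0), (12.0, -17.5)]
z28 [(-36.0, -33.0), (-30.0, -34.5), (-24.0, -35.0), (-18.0, -33.5), (-12.0, -34.0), (-6.0, -34.5), (0.0, -35.0), (6.0, -35.0), (12.0, -33.0)]
```

Call:
drive_tool:
  moves:
    - [[0,0,0],[-0.002,0,0],0.066]
    - [[0,0,0],[-0.003,0,0],0.066]
    - [[0,0,0],[-0.003,0,0],0.066]
    - [[0,0,0],[-0.003,0,0],0.066]
    - [[0,0,0],[0,0,0],0.066]

```text
time: 18.73
eef_pos: [0.5664, 0.0495, 0.0345]
tcp_rot: [0.992, 0.127, 0.002, 0.001]
contact_force: [3.0, 0.5, 5.5]
opening: 0.769
finger_force: 2.6
```

Call:
drive_tool:
  moves:
    - [[0,0,0],[0,0,-0.002],0.066]
    - [[0,0,0],[0,0,-0.003],0.066]
    - [[0,0,0],[0,0,-0.003],0.066]
    - [[0,0,0],[0,0,-0.003],0.066]
    - [[0,0,0],[0,0,-0.003],0.066]

```text
time: 19.35
eef_pos: [0.5634, 0.0498, 0.0464]
tcp_rot: [0.992, 0.128, -0.002, 0.0]
contact_force: [0.8, 0.2, 0.5]
opening: 0.773
finger_force: 0.0
```

Call:
drive_tool:
  moves:
    - [[0,0,0],[0,0,-0.003],0.066]
    - [[0,0,0],[0,0,-0.005],0.066]
    - [[0,0,0],[0,0,-0.01],0.066]
    - [[0,0,0],[0,0,-0.02],0.066]
    - [[0,0,0],[0,0,-0.035],0.066]

```text
time: 19.98
eef_pos: [0.564, 0.0501, 0.121]
tcp_rot: [0.992, 0.128, -0.001, -0.0]
contact_force: [0.0, 0.0, 0.5]
opening: 0.773
finger_force: 0.0
```

Call:
drive_tool:
  moves:
    - [[0,0,0],[0,0,-0.04],0.066]
    - [[0,0,0],[0,0,-0.04],0.066]
    - [[0,0,0],[-0.015,0.03,-0.02],0.066]
    - [[0,0,0],[-0.02,0.045,0],0.066]
    - [[0,0,0],[-0.02,0.045,0],0.066]

```text
time: 20.6
eef_pos: [0.542, -0.0811, 0.2228]
tcp_rot: [0.992, 0.128, 0.002, 0.001]
contact_force: [0.4, 0.4, -0.0]
opening: 0.772
finger_force: 0.0
```

Call:
drive_tool:
  moves:
    - [[0,0,0],[-0.02,0.045,0],0.066]
    - [[0,0,0],[-0.02,0.045,0],0.066]
    - [[0,0,0],[-0.02,0.045,0],0.066]
    - [[0,0,0],[-0.01,0.02,0],0.066]
    - [[0,0,0],[0,0,0],0.066]

```text
time: 21.22
eef_pos: [0.5132, -0.2485, 0.2212]
tcp_rot: [0.992, 0.126, 0.0, 0.0]
contact_force: [-0.2, 0.7, -0.0]
opening: 0.772
finger_force: 0.0
```

```bash
cat > meas.py <<'E'
from edge import *
where();c=cams()["top"];cv2.imwrite("pics/topm.png",c["image"][:,:,::-1])
I=rect(c,28,(-60,70),(-60,60)).astype(float);x=np.arange(-60,70,.5);y=np.arange(-60,60,.5)
for nm,ax,fix,lo,hi in [("right",'y',np.arange(-32,45,3),-38,-20),("left",'y',np.arange(-34,-4,2),10,32),("rear",'x',np.arange(-22,20,2),-52,-28)]:
    v=[]
    for f in fix:
        t=y if ax=="y" else x;pr=I[int((f+60)*2),:,2] if ax=="y" else I[:,int((f+60)*2),2]
        g=np.abs(np.gradient(cv2.GaussianBlur(pr[None],(9,1),1.5)[0]))*((t>=lo)&(t<=hi))
        k=g.argmax();w=slice(k-4,k+5);v.append((g[w]*t[w]).sum()/g[w].sum())
    v=np.array(v);print(nm,v.round(1),"slope",np.polyfit(fix,v,1).round(3))
E
python3 meas.py
```

```text
t 21.23 jig xyz mm [-184.4 -244.   221.2] rotvec [-0.    -0.001 -0.003] F jig [-0.   0.7 -0. ] open 65.9 q [-0.63  0.08  1.86  0.    1.2   0.69]
right [-30.2 -31.  -29.6 -29.8 -30.4 -30.9 -29.5 -29.9 -30.6 -37.  -29.4 -30.1
 -30.6 -29.4 -29.6 -30.4 -31.  -29.5 -30.  -30.9 -31.4 -29.9 -30.3 -30.9
 -31.4 -29.8] slope [-1.0000e-03 -3.0503e+01]
left [21.4 20.8 20.3 21.9 16.4 16.1 21.2 20.4 19.9 19.6 16.5 16.2 20.9 20.3
 20.3] slope [-0.045 18.575]
rear [-40.6 -41.8 -41.7 -41.3 -40.8 -40.5 -41.4 -41.8 -41.5 -40.9 -40.5 -40.3
 -41.3 -41.5 -41.1 -40.7 -40.3 -40.2 -41.4 -41.5 -28.5] slope [  0.09  -40.272]
```

The blank is now nearly square, apart from outlier samples. I'll run a robust slope check against the board's own edge, and check that the bystanders haven't moved.

```bash
python3 - <<'E'
from edge import *
from scipy.stats import theilslopes
c=cams()["top"]
def sl(nm,z,ax,fix,lo,hi,ch):
    I=rect(c,z,(-160,80),(-70,70)).astype(float);x=np.arange(-160,80,.5);y=np.arange(-70,70,.5);v=[]
    for f in fix:
        t=y if ax=="y" else x;pr=I[int((f+160)*2),:,ch] if ax=="y" else I[:,int((f+70)*2),ch]
        g=np.abs(np.gradient(cv2.GaussianBlur(pr[None],(9,1),1.5)[0]))*((t>=lo)&(t<=hi))
        k=g.argmax();w=slice(k-4,k+5);v.append((g[w]*t[w]).sum()/g[w].sum())
    print(nm,np.round(theilslopes(v,fix),3),"med",round(np.median(v),1))
sl("blank right",28,'y',np.arange(-36,45,1.),-34,-24,2)
sl("blank rear",28,'x',np.arange(-26,17,1.),-46,-36,2)
sl("board right",6,'y',np.arange(-145,-50,1.),-55,-43,2)
sl("board front",6,'x',np.arange(-45,25,1.),-156,-144,2)
a=cv2.imread("pics/top0.png").astype(int);b=c["image"][:,:,::-1].astype(int)
for n,(u,v) in dict(bottle=(308,175),spat=(322,225),cork=(206,211),tray=(250,148),tub=(117,263),drop=(131,165)).items():
    print(n,np.abs(a-b)[v-14:v+14,u-14:u+14].mean().round(1))
E
```

```text
blank right [-7.0000e-03 -3.0176e+01 -1.3000e-02 -1.0000e-03] med -30.2
blank rear [ 1.2000e-02 -4.0883e+01 -0.0000e+00  2.3000e-02] med -40.9
board right [-0.0000e+00 -4.7358e+01 -4.0000e-03  2.0000e-03] med -47.3
board front [-1.00000e-02 -1.51215e+02 -1.70000e-02 -4.00000e-03] med -151.1
bottle 4.4
spat 4.7
cork 4.3
tray 4.3
tub 4.7
drop 4.3
```

The blank is about 0.01 rad off square, home within 0.5 mm once the board's own 1 mm bias is removed, and nothing else has moved. Handing in.

```bash
python3 -c "from plant import ctrl;print(ctrl.sign_off())"
```

```text
the job is handed in; nothing more can be done
None
```

The job is handed in: the blank is home against the back stop (within about 0.5 mm, about 0.01 rad off square) with the flap closed on it and the arm clear, though squaring it took a second opening of the flap, because after the first push it was still about 0.07 rad askew.

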